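# Pack the bench bins into the carrier and cover it

### The job

Lift every small parts bin that is hanging on the rack up and off its hook and stand each one upright, flat on the floor of its own bay in the plywood carrier, without spilling its contents. When all of them are in, lay the flat white cover on the carrier's four corner posts, inside the corner lugs, and press it down firmly so that it sits flush and level. Leave the magnifier, the tub and the parts tray where they are.

Things in the scene. Friction and masses are not known exactly. Their poses are not given: they have to be found in the camera images.
- rack: Fixed low dark steel rack, top 92 mm. Origin under its centre at bench height; +x to its back, y along the row. Four upturned hooks at y -114, -38, 38, 114 mm: prong 16 mm wide, x 6 to 12 mm, tip z 92, crook z 76 mm. Stop bar behind the bins at z 44 to 56 mm. End posts at y +-164 to 176 mm, to z 82 mm; feet x -70 to 40 mm.
- bin1: Grey open parts bin (four alike; one may be absent: None). 66 (x) by 44 (y) by 50 mm high, about 100 g, front (-x) 36 mm high. Origin: centre of underside. Back strap x 42 to 48, z 36 to 50 mm, 40 mm wide, hangs over the prong; comes free when lifted 17 mm straight up. Hangs level at rack x -30, z 40 mm, axes parallel, 32 mm from neighbours. Grip from above across its width.
- bin2: Grey open parts bin (four alike; one may be absent: None). 66 (x) by 44 (y) by 50 mm high, about 100 g, front (-x) 36 mm high. Origin: centre of underside. Back strap x 42 to 48, z 36 to 50 mm, 40 mm wide, hangs over the prong; comes free when lifted 17 mm straight up. Hangs level at rack x -30, z 40 mm, axes parallel, 32 mm from neighbours. Grip from above across its width.
- bin3: Grey open parts bin (four alike; one may be absent: None). 66 (x) by 44 (y) by 50 mm high, about 100 g, front (-x) 36 mm high. Origin: centre of underside. Back strap x 42 to 48, z 36 to 50 mm, 40 mm wide, hangs over the prong; comes free when lifted 17 mm straight up. Hangs level at rack x -30, z 40 mm, axes parallel, 32 mm from neighbours. Grip from above across its width.
- bin4: Grey open parts bin (four alike; one may be absent: None). 66 (x) by 44 (y) by 50 mm high, about 100 g, front (-x) 36 mm high. Origin: centre of underside. Back strap x 42 to 48, z 36 to 50 mm, 40 mm wide, hangs over the prong; comes free when lifted 17 mm straight up. Hangs level at rack x -30, z 40 mm, axes parallel, 32 mm from neighbours. Grip from above across its width.
- carrier: Fixed plywood carrier, 222 (x) by 194 (y) mm, floor 30 mm above bench. Origin under its centre at bench height. 2 x 2 bays, 96 (x) by 76 (y) mm, edged by strips z 30 to 40 mm. Corner posts (x +-91 to 106, y +-80 to 92 mm) have flat seats for the cover at z 98 mm; corner lugs outside them rise to z 110 mm, leaving a nest 214 (x) by 186 (y) mm.
- bay1 (a point): Centre of a bay's floor, 30 mm above the bench, at carrier x -50, y -40 mm; axes as the carrier's. A bin fits with its length along the carrier's x, either way round; with its strap it spans x -33 to +48 mm from its origin.
- bay2 (a point): Centre of a bay's floor, 30 mm above the bench, at carrier x -50, y 40 mm; axes as the carrier's. A bin fits with its length along the carrier's x, either way round; with its strap it spans x -33 to +48 mm from its origin.
- bay3 (a point): Centre of a bay's floor, 30 mm above the bench, at carrier x 50, y -40 mm; axes as the carrier's. A bin fits with its length along the carrier's x, either way round; with its strap it spans x -33 to +48 mm from its origin.
- bay4 (a point): Centre of a bay's floor, 30 mm above the bench, at carrier x 50, y 40 mm; axes as the carrier's. A bin fits with its length along the carrier's x, either way round; with its strap it spans x -33 to +48 mm from its origin.
- cover: Loose flat white plate 206 (x) by 178 (y) by 6 mm, 0.2 to 0.4 kg, lying handle up. Origin: centre of underside. Black bar handle along y: 12 mm thick (x), 70 long, z 18 to 32 mm, legs at y +-30 mm. Seated: origin at carrier z 98 mm, 4 mm play all round, x along carrier x either way. Firm press: about 10 N down on the handle's top, held half a second.
- magnifier: Bystander: black hand magnifier lying flat, 96 mm lens ring about its origin (underside), handle to 170 mm along its +y, 20 mm high.
- tub: Bystander: clear tub with grey lid, 84 by 118 by 66 mm; origin under its centre.
- parts_tray: Bystander: shallow cardboard tray of parts, 86 by 150 by 22 mm; origin under its centre.
Not all that is in view belongs to the job. What is shaped like the bin3 but green or red is not meant.

How it is judged:
By the outcome, as a careful person would: the job done as asked, in the order asked, and still so for the second after the job is handed in, with the robot touching nothing.
Of bin1, bin2, bin3, bin4 only 3 to 4 are there at a start; the rules pass over those that are not, and their reading is None.
At some moment in a run one of cover may be knocked a few centimetres aside while the robot is not near it.
It also fails if it takes over 210 s, if anything falls off the work surface, if the arm or the gripper's body presses on something with over 40 N, if the wrist force passes 120 N, or if a joint passes its speed limit or range.

### The arm

A 6-joint arm with a two-finger parallel gripper is mounted at the origin on the work surface. World frame = base frame: x ahead of the robot, y to its left, z up, the work surface at z = 0. Lengths are in m, angles in rad, forces in N, time in s.
With the tool pointing down it reaches from about 0.375 to 0.975 m from the base axis. Payload 3.8 kg.
Tool frame: the origin (TCP) lies on the centre line of the jaws, within the pads' length; the fingertips stand 22 mm ahead of it and the grasp point (between the pads) lies 3 mm ahead of it (env.finger_overhang is the distance from the TCP to the fingertips, in m); z points along the fingers, y is the line along which they close (so a half turn about z gives the same grasp; the last joint's range is limited). The gripper opens to 88 mm and grips with 3 to 60 N. Pads are 18 mm wide; open, the fingers measure 123 mm over their backs; the gripper's body (75 mm by 187 mm) begins 45 mm behind the grasp point.
Start: joints at [-1.225, 0.264, 1.604, -0, 1.274, -0.037], TCP at [0.252, -0.626, 0.234] pointing down, gripper open.
Joint ranges: [-2.63, 2.63], [-0.94, 2.18], [0.31, 2.57], [-1.31, 4.45], [0, 2.66], [-2.55, 2.55]. Speed limits (rad/s): [2.57, 2.57, 3.14, 3.14, 3.14, 3.14].

### API

Orientations are given as a unit quaternion [x, y, z, w].
In Python, from plant import env gives the robot as it stands.
- The arm moves only by the shell command python3 -m inch 'ROWS' [OPENING] [FORCE]. ROWS is JSON, a list that holds one entry, the list of rows, each a list of 6 numbers: the shift along the tool's x, y, z normalised to -1 to 1, where 1 is 2.5 cm, then the turn, a rotation vector about the tool's x, y, z normalised to -1 to 1, where 1 is 5 degrees. A call has 1 to 12 rows; each row shifts and turns the commanded pose from where the row before left it, along the tool's axes as they then stand; what a row does not reach is not made up. A row lasts 1/12 s, in which the tool goes at most 41.7 mm and 7.16 degrees, less where a joint would pass 70% of its speed; a pose out of reach is approached as far as the arm can. A call with a number of a shift or a turn outside -1 to 1 is refused whole. A call with a gripper value outside its range is refused whole. OPENING is the closure, from 0 (fully open) to 1 (shut), set as the call begins (- or left out, the last holds). The fingers move at their own pace and stop on an object; FORCE is the grip in N (left out, the last holds). Time passes only in rows, so rows that do not move let the fingers close. It gives the time, the measured TCP pose, the force, the opening and the grip force at its end, in the units of the state.
- env.observe(): the state, without advancing time (a new reading comes with each control period).
- env.snapshot(name): name is "side" or "top"; returns a dict with "color" (480x640x3 uint8, blue, green, red), "depth" (480x640 float32, m along the optical axis (not along the pixel's ray), 0 where there is no reading), "fovy" (degrees; the focal length in pixels is half the picture's height over the tangent of half this angle, whatever the lens; pixels are square), "cx", "cy" (the principal point, pixels), "pose" (4x4, takes a point from camera to world coordinates). Camera axes: x right, y down, z forward; pixel columns grow to the right and rows downward; lengths in m; the calibration is good to about 2 mm. A picture is of the moment at which its call begins.
- env.finish_job(): hands the job in; it is judged then, once.
Trained networks look in a picture, given as the dict that the camera call returned (one of the last four; its "shot" number tells which), for a name from the list of things; names that differ only in an ending like _2 or _b are one class to them, and where a whole thing is asked for, a point or a joint stands for the part that bears it (a point fixed in the world has none). Each returns a list of dicts, best first, with "score" (0 to 1); they miss things now and then, are a little off and sometimes report something else, mostly with a low value. They report only what shows in the picture. A call takes as long as a camera call. They do not tell look-alikes from the thing itself.
- env.search_frame(picture, target): "point" ([x, y, z] in m, in world coordinates, good to about 4 mm: the middle of the surface that is visible of it).
The state is a dict: "time": time; "joint_positions": joint angles; "joint_vel": joint speeds; "effort": joint torques, N m; "ee_pos": TCP position; "tool_rot": TCP orientation; "contact_force": force on the tool from outside, world axes, zero at the start; "moment": the same for the moment, N m; "gripper_width": opening from 0.0 (shut) to 1.0 (fully open); "grasp_force": force on a finger pad.
Only numpy, scipy, OpenCV 4.12 (cv2) and the standard library are available. Lean on these libraries where they do the work, as an engineer would, in place of code of your own. Each camera call takes 0.05 s, during which the arm holds its last target. There are 200 camera calls.

## Working session

There is one attempt and no reset: what is moved stays moved. The work goes in short steps, Python scripts to look and compute and a shell command to move; the robot and the scene stay as the last step left them, time stands still between calls to the robot, and variables do not carry over. Pictures are saved under pics/ and viewed, at most 14 in all, crops included, and the job is handed in when it is done.

```bash
mkdir -p pics; ls; cat > h.py <<'E'
import numpy as np, cv2
from plant import env
from scipy.spatial.transform import Rotation as R
def cloud(p):
    d=p["depth"]; f=240/np.tan(np.radians(p["fovy"])/2)
    v,u=np.mgrid[0:480,0:640]
    c=np.stack([(u-p["cx"])/f*d,(v-p["cy"])/f*d,d],-1)
    T=np.array(p["pose"]); w=c@T[:3,:3].T+T[:3,3]; w[d==0]=np.nan
    return w
def pix(p,w):
    T=np.linalg.inv(np.array(p["pose"])); c=T[:3,:3]@np.array(w)+T[:3,3]; f=240/np.tan(np.radians(p["fovy"])/2)
    return c[0]/c[2]*f+p["cx"],c[1]/c[2]*f+p["cy"]
E
cat > a.py <<'E'
from h import *
for n in ("top","side"):
    p=env.snapshot(n); cv2.imwrite(f"pics/{n}0.png",p["color"]); np.save(f"{n}0.npy",cloud(p)); 
    print(n,np.round(p["pose"],3).tolist(),p["fovy"])
    for t in ("bin1","rack","carrier","cover","magnifier","tub","parts_tray"):
        for r in env.search_frame(p,t)[:6]: print(t,np.round(r["point"],3),round(r["score"],2),np.round(pix(p,r["point"])))
print(env.observe())
E
python3 a.py
```

```text
pics
top [[-0.004, -0.994, 0.107, 0.454], [-1.0, 0.004, -0.008, 0.015], [0.008, -0.107, -0.994, 1.174], [0.0, 0.0, 0.0, 1.0]] 46.495985205758316
bin1 [0.662 0.07  0.012] 0.75 [289. 204.]
bin1 [0.393 0.058 0.008] 0.69 [295. 333.]
bin1 [0.514 0.114 0.05 ] 0.63 [266. 274.]
bin1 [0.516 0.034 0.047] 0.6 [306. 273.]
bin1 [ 0.51  -0.037  0.047] 0.55 [341. 276.]
bin1 [ 0.39  -0.07   0.009] 0.55 [357. 335.]
carrier [0.524 0.324 0.028] 0.88 [164. 270.]
cover [ 0.512 -0.309  0.008] 0.95 [470. 275.]
cover [ 0.506 -0.036  0.045] 0.69 [341. 277.]
magnifier [ 0.775 -0.031  0.01 ] 0.97 [336. 152.]
tub [ 0.743 -0.228  0.064] 0.97 [435. 160.]
parts_tray [0.766 0.264 0.005] 0.91 [198. 157.]
side [[-0.71, -0.351, 0.611, -0.251], [-0.704, 0.366, -0.608, 0.862], [-0.01, -0.862, -0.507, 0.776], [0.0, 0.0, 0.0, 1.0]] 47.54932985017948
bin1 [0.511 0.122 0.073] 0.8 [311. 262.]
bin1 [0.502 0.048 0.069] 0.77 [335. 253.]
bin1 [0.657 0.076 0.042] 0.74 [283. 243.]
bin1 [ 0.5   -0.031  0.074] 0.63 [357. 239.]
bin1 [0.394 0.059 0.03 ] 0.56 [366. 286.]
rack [ 0.552 -0.003  0.054] 0.72 [334. 242.]
carrier [0.517 0.327
[... 318 characters left out ...]
 0.8, 'joint_positions': array([-1.22490815e+00,  2.63855426e-01,  1.60397366e+00,  1.90832527e-05,
        1.27372550e+00, -3.69064404e-02]), 'joint_vel': array([ 0.00213372, -0.00068413, -0.000617  ,  0.00077232,  0.00072397,
       -0.00011579]), 'effort': array([ 4.79300743e-04, -5.01961148e+01, -3.57236016e+01,  7.24849524e-02,
        1.80314627e-02, -3.22316919e-05]), 'ee_pos': array([ 0.25212242, -0.62614697,  0.23405004]), 'tool_rot': array([9.81739913e-01, 1.90228133e-01, 1.19439281e-05, 1.74031052e-05]), 'contact_force': array([ 0.4203403 ,  0.03208198, -0.23778491]), 'moment': array([ 0.03242206,  0.01117611, -0.05058587]), 'grasp_force': 0.0, 'gripper_width': 1.0021515098716958}
```

View pics/top0.png

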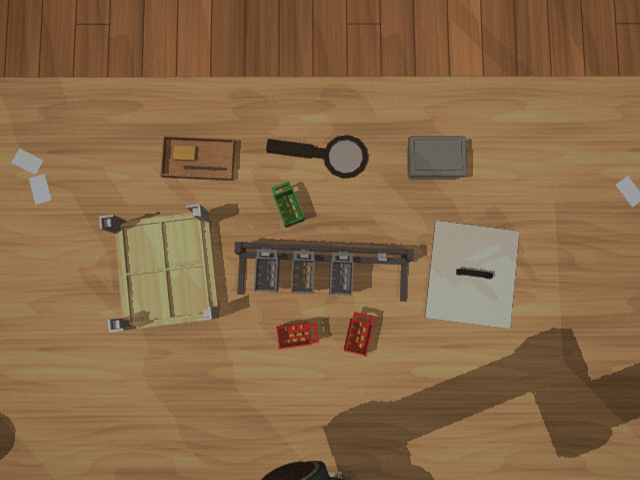

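View pics/side0.png

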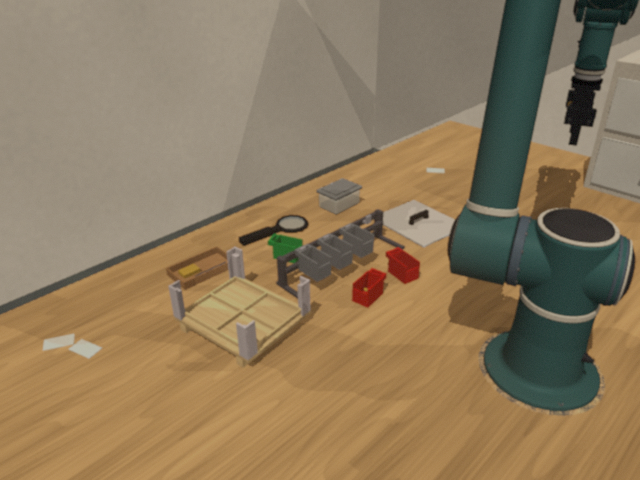

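The pictures show three grey bins on the rack, at top (266,274), (303,273) and (341,276). The fourth hook, at (382,257), is empty. The look-alikes are red at (297,333) and (358,334), and green at (289,204), and I'm leaving those alone. The carrier is at (165,270) and the cover at (473,275). Next I'll measure poses and make one close crop.

```bash
cat > m.py <<'E'
from h import *
W=np.load("top0.npy"); S=np.load("side0.npy"); im=cv2.imread("pics/top0.png"); 
hsv=cv2.cvtColor(im,cv2.COLOR_BGR2HSV)
v,u=np.mgrid[0:480,0:640]
def rect(m,W=W):
    P=W[m][:,:2]; P=P[~np.isnan(P[:,0])]; return cv2.minAreaRect((P*1000).astype(np.float32)),len(P)
z=W[...,2]
# cover plate
m=(u>420)&(u<525)&(v>215)&(v<335)&(hsv[...,1]<70)&(hsv[...,2]>90)
m=cv2.morphologyEx(m.astype(np.uint8),cv2.MORPH_OPEN,np.ones((3,3)))>0
print("plate",rect(m),np.nanmedian(z[m]))
m=(u>445)&(u<505)&(v>255)&(v<290)&(z>0.02)
print("handle",rect(m),np.nanmedian(z[m]))
# carrier posts
for n,C in (("top",W),("side",S)):
    m=((C[...,2]>0.088)&(C[...,2]<0.12)&(C[...,1]>0.17)&(C[...,1]<0.5)&(C[...,0]>0.35)&(C[...,0]<0.7)).astype(np.uint8)
    k,L,st,_=cv2.connectedComponentsWithStats(m)
    for i in range(1,k):
        if st[i,4]>12:
            P=C[L==i]; print(n,"post",st[i,:5],P.min(0).round(3),P.max(0).round(3),np.median(P,0).round(3))
# floor
m=(W[...,1]>.2)&(W[...,1]<.45)&(z>0.024)&(z<0.05)&(W[...,0]>.38)&(W[...,0]<.66)
print("floor",rect(m),np.nanmedian(z[m]))
# rack: things higher than 0.06, bins
m=(z>0.06)&(W[...,0]>.4)&(W[...,0]<.64)&(W[...,1]>-.22)&(W[...,1]<.17)
print("rack",rect(m))
bar=m&(v<262)
P=W[bar]; print("bar fit",cv2.fitLine((P[:,:2]*1000).astype(np.float32),cv2.DIST_HUBER,0,.01,.01).ravel(), np.percentile(P,[1,50,99],axis=0).round(3).tolist())
for a,b in((252,280),(290,317),(328,356)):
    q=m&(u>a)&(u<b)&(v>257)&(z>0.07); P=W[q]; print("bin",rect(q),np.percentile(P,[1,50,99],axis=0).round(3).tolist())
c=cv2.resize(im[190:360,220:430],None,fx=3.5,fy=3.5,interpolation=cv2.INTER_CUBIC); cv2.imwrite("pics/crop0.png",c)
E
python3 m.py
```

```text
plate (((515.5093994140625, -313.93231201171875), (181.67262268066406, 207.66041564941406), 82.43443298339844), 8073) 0.005913740233083109
handle (((514.1533813476562, -312.4566650390625), (69.84658813476562, 12.235862731933594), 81.9980697631836), 217) 0.03162711577095889
top post [186 204  17  14 144] [0.622 0.235 0.089] [0.646 0.265 0.114] [0.637 0.246 0.103]
top post [ 99 215  19  15 179] [0.599 0.402 0.088] [0.626 0.431 0.114] [0.615 0.42  0.101]
top post [197 307  17  14 127] [0.424 0.211 0.088] [0.448 0.238 0.114] [0.435 0.22  0.102]
top post [108 319  20  14 163] [0.403 0.376 0.088] [0.427 0.407 0.113] [0.413 0.397 0.101]
side post [226 247  17  14 167] [0.619 0.235 0.088] [0.646 0.266 0.112] [0.636 0.247 0.098]
side post [297 276  13  18 156] [0.421 0.209 0.088] [0.449 0.239 0.114] [0.425 0.222 0.101]
side post [168 280  14  19 170] [0.596 0.402 0.088] [0.626 0.431 0.111] [0.615 0.423 0.1  ]
side post [236 320  20  17 210] [0.4   0.377 0.088] [0.426 0.408 0.112] [0.405 0.4   0.102]
floor (((524.6359252929688, 321.2423095703125), (222.98785400390625, 195.8129425048828), 7.034549236297607), 9952) 0.030280427199167792
rack (((520.1922607421875, -2.6132354736328125), (346.8551330566406, 95.22941589355469), 87.34982299804688), 2298)
bar fit [ 4.0236533e-02  9.9919021e-01  5.5797955e+02 -5.9617677e+00] [[0.536, -0.175, 0.062], [0.557, 0.019, 0.079], [0.573, 0.167, 0.094]]
bin (((510.92376708984375, 112.02645874023438), (44.4626350402832, 65.33538818359375), 87.57414245605469), 231) [[0.479, 0.089, 0.07], [0.511, 0.116, 0.088], [0.543, 0.134, 0.094]]
bin (((509.2288818359375, 39.95103454589844), (43.93815612792969, 68.87834930419922), 87.2907485961914), 215) [[0.475, 0.017, 0.071], [0.518, 0.039, 0.088], [0.544, 0.062, 0.094]]
bin (((506.9535827636719, -35.23640060424805), (44.16658020019531, 71.82169342041016), 87.38446044921875), 236) [[0.472, -0.057, 0.071], [0.515, -0.039, 0.088], [0.542, -0.012, 0.094]]
```

View pics/crop0.png

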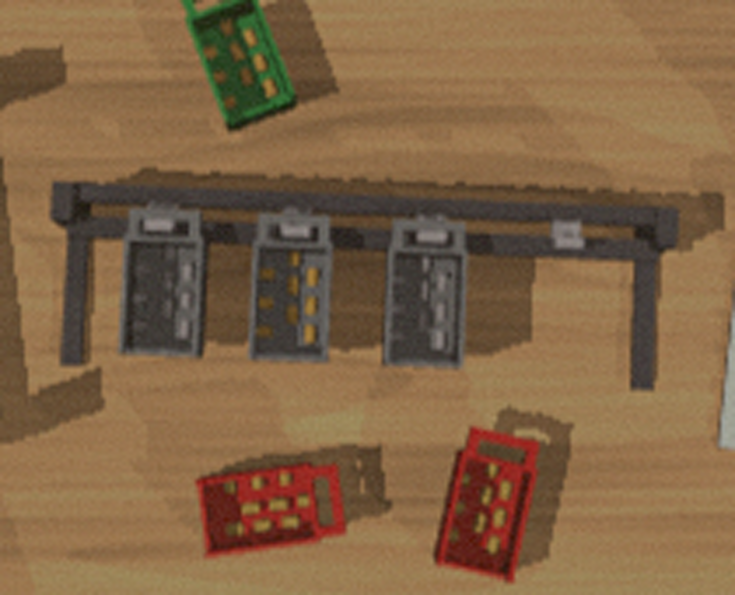

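The crop confirms it: the three grey bins hang on hooks at y +114, +38 and −38, and the red and green ones stand apart on the bench. I'll write a move calculator, then start.

```bash
cat > go.py <<'E'
# go.py x y z theta : units from present pose; shift given in axes after the turn
from h import *; import sys
x,y,z,t=map(float,sys.argv[1:5]); o=env.observe(); r=R.from_quat(o["tool_rot"]).as_matrix()
th=np.degrees(np.arctan2(r[1,0],r[0,0])); Rt=np.array([[np.cos(np.radians(t)),np.sin(np.radians(t)),0],[np.sin(np.radians(t)),-np.cos(np.radians(t)),0],[0,0,-1]])
d=np.array([x,y,z])-o["ee_pos"]
print("t",round(o["time"],1),"pos",o["ee_pos"].round(4),"th",round(th,2),"tilt",np.degrees(np.arccos(-r[2,2])).round(2),"F",o["contact_force"].round(1),"w",round(o["gripper_width"]*88,1),"gf",round(o["grasp_force"],1))
print("turn z",round((th-t)/5,2),"then shift",(Rt.T@d/.025).round(2))
E
python3 -m inch '[[[0,0,0,0,0,0.98],[0,0,0,0,0,0.98],[0,0,0,0,0,0.98],[0,0,0,0,0,0.98],[0,0,0,0,0,0.96],[0,0,0,0,0,0]]]' 0.32 15
python3 go.py 0.511 0.112 0.18 -2.5
```

```text
time: 1.3
ee_pos: [0.2521, -0.6261, 0.234]
tool_rot: [1.0, -0.023, -0.0, 0.0]
contact_force: [-0.2, -0.2, 0.2]
gripper_width: 0.681
grasp_force: 0.0
t 1.3 pos [ 0.2521 -0.6261  0.234 ] th -2.59 tilt 0.0 F [-0.2 -0.2  0.2] w 59.9 gf 0.0
turn z -0.02 then shift [  9.06 -29.95   2.16]
```

```bash
for i in 1 2; do python3 -m inch '[[[0.25,-0.83,0,0,0,0],[0.25,-0.83,0,0,0,0],[0.25,-0.83,0,0,0,0],[0.25,-0.83,0,0,0,0],[0.25,-0.83,0,0,0,0],[0.25,-0.83,0,0,0,0],[0.25,-0.83,0,0,0,0],[0.25,-0.83,0,0,0,0],[0.25,-0.83,0,0,0,0],[0.25,-0.83,0,0,0,0],[0.25,-0.83,0,0,0,0],[0.25,-0.83,0,0,0,0]]]' >/dev/null; done
python3 -m inch '[[[0.25,-0.83,0,0,0,0],[0.25,-0.83,0,0,0,0],[0.25,-0.83,0,0,0,0],[0.25,-0.83,0,0,0,0],[0.25,-0.83,0,0,0,0],[0.25,-0.83,0,0,0,0],[0.25,-0.83,0,0,0,0],[0.25,-0.83,0,0,0,0],[0.25,-0.83,0,0,0,0],[0.25,-0.83,0,0,0,0],[0.25,-0.83,0,0,0,0],[0,0,0,0,0,0]]]' >/dev/null
python3 go.py 0.511 0.112 0.085 -2.5
```

```text
t 4.3 pos [0.5029 0.0929 0.2343] th -2.18 tilt 0.11 F [ 0.2 -0.1  0.1] w 59.9 gf 0.0
turn z 0.06 then shift [ 0.29 -0.78  5.97]
```

```bash
python3 -m inch '[[[0.3,-0.78,0,0,0,0.05],[0,0,0.8,0,0,0],[0,0,0.8,0,0,0],[0,0,0.8,0,0,0],[0,0,0.8,0,0,0],[0,0,0.6,0,0,0],[0,0,0,0,0,0],[0,0,0,0,0,0],[0,0,0,0,0,0]]]' >/dev/null
python3 go.py 0.511 0.112 0.085 -2.5
python3 - <<'E'
from h import *
p=env.snapshot("side"); cv2.imwrite("pics/s1.png",cv2.resize(p["color"][180:330,230:430],None,fx=3,fy=3))
E
```

```text
t 5.0 pos [0.5109 0.1089 0.1401] th -2.69 tilt 0.08 F [ 0.3 -0.4 -0.5] w 59.9 gf 0.0
turn z -0.04 then shift [-0.   -0.12  2.2 ]
```

View pics/s1.png

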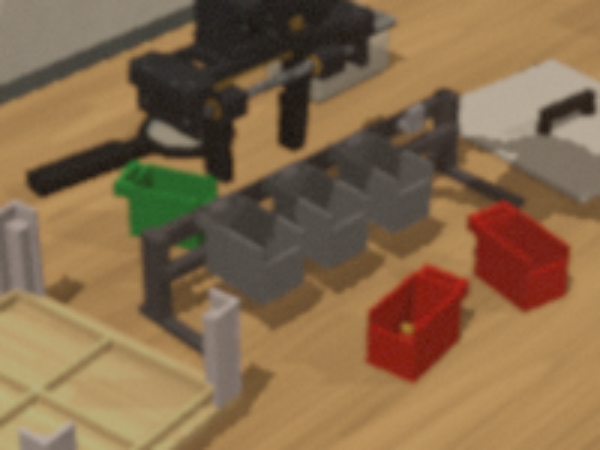

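The fingers, at crop (220,160) and (292,120), straddle the left bin at (255,240). Now I'll go down, close and lift.

```bash
python3 -m inch '[[[0,-0.12,0,0,0,0],[0,0,0.6,0,0,0],[0,0,0.6,0,0,0],[0,0,0.5,0,0,0],[0,0,0.5,0,0,0],[0,0,0,0,0,0],[0,0,0,0,0,0]]]' >/dev/null
python3 go.py 0.511 0.112 0.085 -2.5
python3 -m inch '[[[0,0,0,0,0,0],[0,0,0,0,0,0],[0,0,0,0,0,0],[0,0,0,0,0,0],[0,0,0,0,0,0],[0,0,0,0,0,0],[0,0,0,0,0,0],[0,0,0,0,0,0]]]' 0.7 15
python3 go.py 0.511 0.112 0.085 -2.5
```

```text
t 5.7 pos [0.5098 0.1121 0.0833] th -2.71 tilt 0.1 F [ 0.7  0.  -0.6] w 60.0 gf 0.0
turn z -0.04 then shift [ 0.05  0.   -0.07]
time: 6.35
ee_pos: [0.5114, 0.1124, 0.085]
tool_rot: [1.0, -0.024, 0.001, -0.0]
contact_force: [0.1, 0.4, 5.9]
gripper_width: 0.3
grasp_force: 2.9
t 6.3 pos [0.5114 0.1124 0.085 ] th -2.72 tilt 0.12 F [0.1 0.4 5.9] w 26.4 gf 2.9
turn z -0.04 then shift [-0.02  0.02  0.  ]
```

```bash
python3 - <<'E'
from h import *
p=env.snapshot("side"); cv2.imwrite("pics/s2.png",cv2.resize(p["color"][190:310,250:390],None,fx=5,fy=5,interpolation=cv2.INTER_CUBIC))
E
```

```text
(no output)
```

View pics/s2.png

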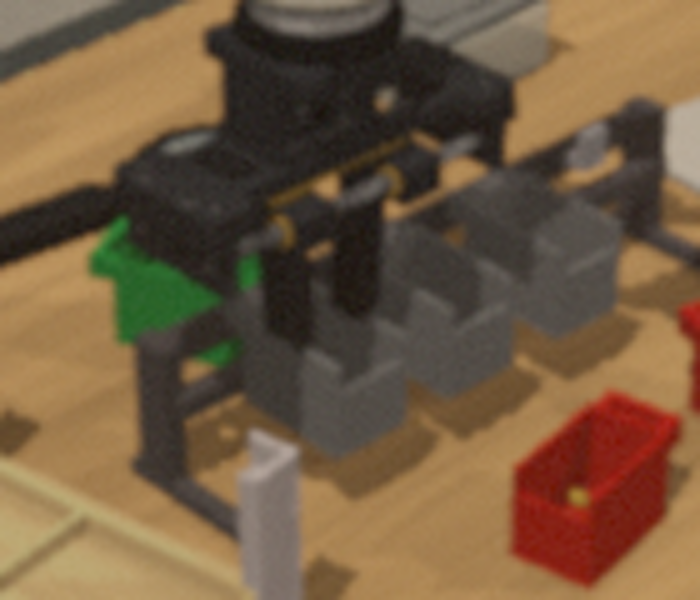

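```bash
python3 - <<'E'
from h import *
p=env.snapshot("side"); im=p["color"]; W=cloud(p)
pts=[(.511,.112+s*a,.063) for s in (1,-1) for a in (.013,.031)]+[(.478,.134,.09),(.544,.134,.09),(.478,.090,.09),(.544,.09,.09),(.511,.134,.09)]
for q in pts: print(q,np.round((np.array(pix(p,q))-[250,190])*5))
for x,y in ((285,330),(285,300),(300,330),(355,300),(355,280),(270,360),(330,345),(250,340),(345,420),(285,250),(355,220)):
    print((x,y),W[190+y//5,250+x//5].round(3),im[190+y//5,250+x//5])
r=env.search_frame(p,"bin1")
for q in r[:6]: print(np.round(q["point"],3),q["score"])
o=env.observe();print(o["gripper_width"],o["grasp_force"],o["contact_force"])
p=env.snapshot("top"); W=cloud(p);cv2.imwrite("pics/t2.png",cv2.resize(p["color"][190:330,220:380],None,fx=4,fy=4,interpolation=cv2.INTER_CUBIC))
E
```

```text
(0.511, 0.125, 0.063) [298. 379.]
(0.511, 0.14300000000000002, 0.063) [271. 395.]
(0.511, 0.099, 0.063) [337. 357.]
(0.511, 0.081, 0.063) [364. 342.]
(0.478, 0.134, 0.09) [335. 366.]
(0.544, 0.134, 0.09) [234. 312.]
(0.478, 0.09, 0.09) [401. 328.]
(0.544, 0.09, 0.09) [301. 276.]
(0.511, 0.134, 0.09) [284. 338.]
(285, 330) [0.507 0.137 0.098] [21 33 35]
(285, 300) [0.502 0.141 0.118] [22 26 33]
(300, 330) [0.501 0.133 0.099] [28 31 37]
(355, 300) [0.503 0.095 0.097] [23 29 31]
(355, 280) [0.502 0.096 0.109] [26 27 35]
(270, 360) [0.521 0.133 0.073] [51 57 63]
(330, 345) [0.522 0.093 0.062] [50 57 62]
(250, 340) [0.535 0.133 0.078] [51 57 62]
(345, 420) [0.476 0.13  0.059] [71 76 80]
(285, 250) [0.485 0.156 0.158] [30 37 44]
(355, 220) [0.506 0.092 0.138] [22 25 34]
[0.5   0.04  0.066] 0.89
[ 0.497 -0.032  0.072] 0.78
[0.502 0.129 0.07 ] 0.78
[0.392 0.058 0.032] 0.63
[0.523 0.329 0.033] 0.59
[0.657 0.088 0.038] 0.56
0.3001438415710355 2.9075295198708773 [ 0.25919872 -0.16267225  5.54480341]
```

View pics/t2.png

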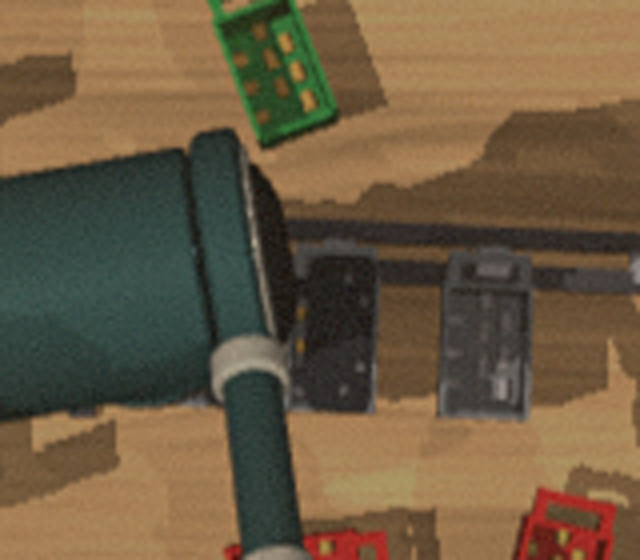

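```bash
python3 - <<'E'
from h import *
print(env.finger_overhang)
p=env.snapshot("side"); im=p["color"].astype(int); W=cloud(p)
# column walk down each finger
for x in (300,357):
    print([ (190+y//5, W[190+y//5,250+x//5].round(3).tolist(), int(im[190+y//5,250+x//5].sum())) for y in range(270,390,10)])
E
```

```text
0.022
[(244, [0.502, 0.131, 0.129], 95), (246, [0.505, 0.129, 0.122], 82), (248, [0.504, 0.13, 0.118], 102), (250, [0.503, 0.131, 0.113], 89), (252, [0.501, 0.133, 0.109], 87), (254, [0.503, 0.131, 0.102], 93), (256, [0.501, 0.133, 0.098], 97), (258, [0.501, 0.133, 0.093], 89), (260, [0.501, 0.133, 0.088], 166), (262, [0.501, 0.134, 0.083], 190), (264, [0.499, 0.136, 0.079], 216), (266, [0.5, 0.135, 0.072], 208)]
[(244, [0.501, 0.097, 0.114], 66), (246, [0.502, 0.096, 0.108], 92), (248, [0.505, 0.093, 0.101], 85), (250, [0.502, 0.096, 0.098], 84), (252, [0.501, 0.097, 0.093], 80), (254, [0.506, 0.092, 0.082], 160), (256, [0.506, 0.092, 0.077], 183), (258, [0.506, 0.092, 0.072], 173), (260, [0.505, 0.093, 0.067], 175), (262, [0.507, 0.092, 0.06], 167), (264, [0.506, 0.093, 0.055], 173), (266, [0.478, 0.121, 0.076], 255)]
```

```bash
python3 -m inch '[[[0,0,0,0,0,0],[0,0,0,0,0,0],[0,0,0,0,0,0],[0,0,0,0,0,0],[0,0,-0.7,0,0,0],[0,0,-0.7,0,0,0],[0,0,-0.8,0,0,0],[0,0,0,0,0,0],[0,0,0,0,0,0],[0,0,0,0,0,0]]]' 0.32 15
python3 - <<'E'
from h import *
p=env.snapshot("side"); W=cloud(p); im=p["color"]; o=env.observe(); e=o["ee_pos"]
print(e, o["contact_force"])
dark=(im.sum(-1)<125)&(abs(W[...,0]-e[0])<.03)&(abs(W[...,1]-e[1])<.06)&(W[...,2]>.1)
for s in(1,-1):
    m=dark&((W[...,1]-e[1])*s>.015)&(W[...,2]<e[2]+.035); P=W[m]; print(s,len(P),np.percentile(P,[1,5,50,95],axis=0).round(3).tolist())
cv2.imwrite("pics/s3.png",cv2.resize(im[180:300,250:400],None,fx=5,fy=5,interpolation=cv2.INTER_CUBIC))
for d in(0,.022):print(np.round((np.array(pix(p,e-[0,0,d]))-[250,180])*5))
E
```

```text
time: 7.43
ee_pos: [0.5095, 0.112, 0.1377]
tool_rot: [1.0, -0.024, -0.001, 0.0]
contact_force: [-0.1, -0.6, -0.3]
gripper_width: 0.679
grasp_force: 0.0
[0.50909911 0.11190886 0.13730156] [-0.48955954  0.16321104 -0.704687  ]
1 79 [[0.498, 0.144, 0.146], [0.499, 0.145, 0.149], [0.503, 0.155, 0.161], [0.517, 0.158, 0.172]]
-1 82 [[0.495, 0.071, 0.146], [0.496, 0.072, 0.147], [0.5, 0.079, 0.16], [0.511, 0.083, 0.171]]
[319. 284.]
[320. 325.]
```

View pics/s3.png

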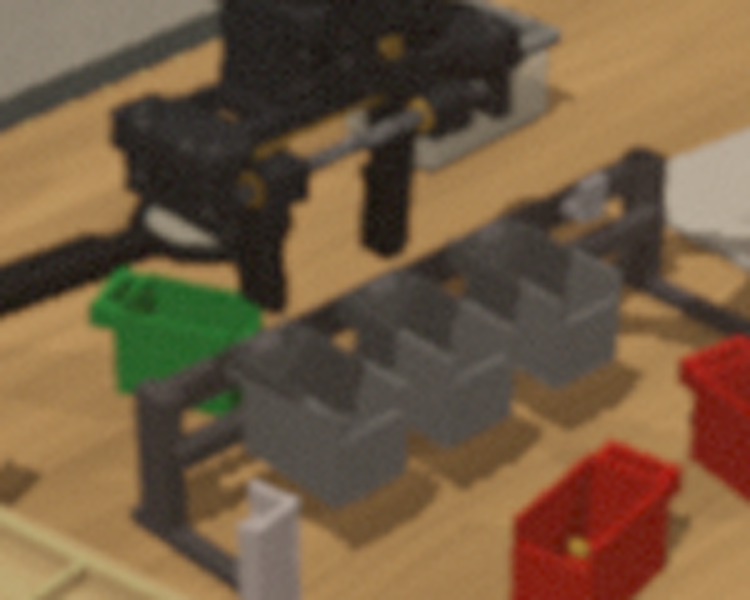

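The reading and the picture disagree. The tips show at z≈0.146, about 30 mm higher than the reported TCP implies, while x and y agree. So the jaws had only reached the rim and closed on top of it, and the bin is unharmed. From here I'll use true z ≈ reading + 0.03 and check each contact by force.

```bash
python3 go.py 0.511 0.112 0.055 -2.5; python3 -m inch '[[[0.06,0,0.5,0,0,0],[0,0,0.5,0,0,0],[0,0,0.5,0,0,0],[0,0,0.5,0,0,0],[0,0,0.5,0,0,0],[0,0,0.5,0,0,0],[0,0,0.28,0,0,0],[0,0,0,0,0,0],[0,0,0,0,0,0]]]'
python3 -m inch '[[[0,0,0,0,0,0],[0,0,0,0,0,0],[0,0,0,0,0,0],[0,0,0,0,0,0],[0,0,0,0,0,0],[0,0,0,0,0,0],[0,0,0,0,0,0],[0,0,0,0,0,0]]]' 0.7 15
python3 go.py 0.511 0.112 0.055 -2.5
```

```text
t 7.5 pos [0.5091 0.1119 0.1373] th -2.72 tilt 0.16 F [-0.5  0.2 -0.7] w 59.9 gf 0.0
turn z -0.04 then shift [ 0.08 -0.01  3.29]
time: 8.23
ee_pos: [0.5113, 0.112, 0.0561]
tool_rot: [1.0, -0.024, -0.001, 0.0]
contact_force: [-0.5, -0.4, 0.4]
gripper_width: 0.679
grasp_force: 0.0
time: 8.9
ee_pos: [0.5126, 0.1121, 0.0578]
tool_rot: [1.0, -0.024, 0.001, -0.0]
contact_force: [-0.9, -1.4, 6.6]
gripper_width: 0.498
grasp_force: 15.0
t 8.9 pos [0.5126 0.1121 0.0578] th -2.71 tilt 0.08 F [-0.9 -1.4  6.6] w 43.8 gf 15.0
turn z -0.04 then shift [-0.06  0.    0.11]
```

```bash
python3 -m inch '[[[0,0,-0.3,0,0,0],[0,0,-0.3,0,0,0],[0,0,-0.4,0,0,0],[0,0,-0.7,0,0,0],[0,0,-0.8,0,0,0],[0,0,-0.8,0,0,0],[0,0,-0.8,0,0,0],[0,0,-0.8,0,0,0],[0,0,-0.4,0,0,0],[0,0,0,0,0,0],[0,0,0,0,0,0],[0,0,0,0,0,0]]]'
python3 go.py 0.562 0.366 0.19 7
```

```text
time: 9.9
ee_pos: [0.5108, 0.112, 0.1882]
tool_rot: [1.0, -0.024, -0.001, 0.0]
contact_force: [-0.6, 0.1, -1.2]
gripper_width: 0.503
grasp_force: 15.0
t 9.9 pos [0.5108 0.112  0.1882] th -2.71 tilt 0.14 F [-0.6  0.1 -1.2] w 44.2 gf 15.0
turn z -1.94 then shift [ 3.27 -9.83 -0.07]
```

```bash
python3 - <<'E'
from h import *
p=env.snapshot("side"); cv2.imwrite("pics/s4.png",cv2.resize(p["color"][130:310,220:420],None,fx=3,fy=3))
E
```

```text
(no output)
```

View pics/s4.png

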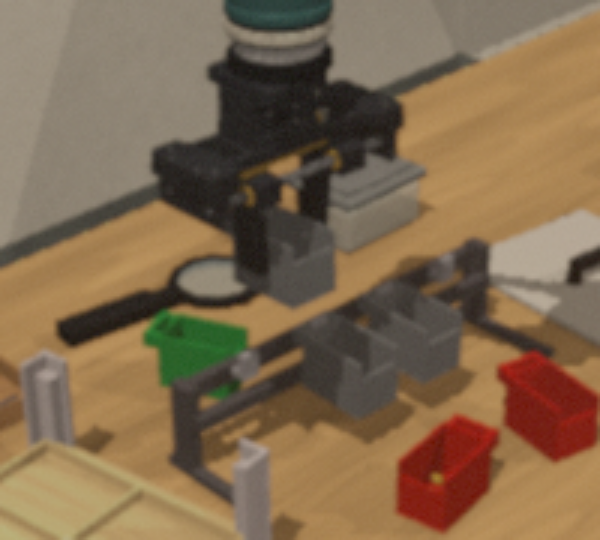

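The bin is held level in the jaws at crop (285,255), and its hook at (245,362) is free. Now I'll carry it over the carrier.

```bash
python3 -m inch '[[[0,0,0,0,0,-0.65],[0,0,0,0,0,-0.65],[0,0,0,0,0,-0.64],[0.2,-0.5,0,0,0,0],[0.2,-0.7,0,0,0,0],[0.3,-0.9,0,0,0,0],[0.3,-0.9,0,0,0,0],[0.3,-0.9,0,0,0,0],[0.3,-0.9,0,0,0,0],[0.3,-0.9,0,0,0,0],[0.3,-0.9,0,0,0,0],[0.3,-0.9,0,0,0,0]]]' >/dev/null
python3 -m inch '[[[0.3,-0.9,0,0,0,0],[0.27,-0.7,0,0,0,0],[0.2,-0.5,0,0,0,0],[0,-0.23,0,0,0,0],[0,0,0,0,0,0],[0,0,0,0,0,0],[0,0,0,0,0,0]]]' >/dev/null
python3 go.py 0.562 0.366 0.045 7
```

```text
t 11.5 pos [0.5628 0.365  0.1891] th 6.94 tilt 0.07 F [ 0.6  0.8 -1.3] w 43.3 gf 15.0
turn z -0.01 then shift [-0.03 -0.04  5.77]
```

```bash
python3 -m inch '[[[0,0,0.6,0,0,0],[0,0,0.7,0,0,0],[0,0,0.7,0,0,0],[0,0,0.7,0,0,0],[0,0,0.7,0,0,0],[0,0,0.6,0,0,0],[0,0,0.6,0,0,0],[0,0,0.5,0,0,0],[0,0,0.2,0,0,0],[0,0,0,0,0,0],[0,0,0,0,0,0],[0,0,0,0,0,0]]]' >/dev/null
python3 go.py 0.562 0.366 0.048 7
python3 -m inch '[[[0,0,0.08,0,0,0],[0,0,0.08,0,0,0],[0,0,0,0,0,0],[0,0,0,0,0,0]]]'|grep -E 'pos|force'
python3 -m inch '[[[0,0,0.08,0,0,0],[0,0,0,0,0,0],[0,0,0,0,0,0]]]'|grep -E 'pos|force'
```

```text
t 12.5 pos [0.564  0.3664 0.0582] th 6.98 tilt 0.11 F [ 0.2 -0.2 -1.3] w 44.0 gf 15.0
turn z -0.0 then shift [-0.08  0.01  0.41]
ee_pos: [0.5632, 0.366, 0.0531]
contact_force: [0.7, -0.3, -0.3]
grasp_force: 15.0
ee_pos: [0.563, 0.3659, 0.0508]
contact_force: [-0.4, -0.5, -1.9]
grasp_force: 15.0
```

```bash
for i in 1 2 3; do python3 -m inch '[[[0,0,0.07,0,0,0],[0,0,0,0,0,0],[0,0,0,0,0,0]]]'|grep -E 'pos|contact'; done
python3 - <<'E'
from h import *
p=env.snapshot("side"); cv2.imwrite("pics/s5.png",cv2.resize(p["color"][200:380,150:350],None,fx=4,fy=3.3))
E
```

```text
ee_pos: [0.5633, 0.3661, 0.0494]
contact_force: [-0.8, -0.1, 1.1]
ee_pos: [0.5628, 0.3661, 0.0485]
contact_force: [-3.7, -1.1, 6.2]
ee_pos: [0.5628, 0.3661, 0.0481]
contact_force: [-6.2, -3.6, 12.1]
```

View pics/s5.png

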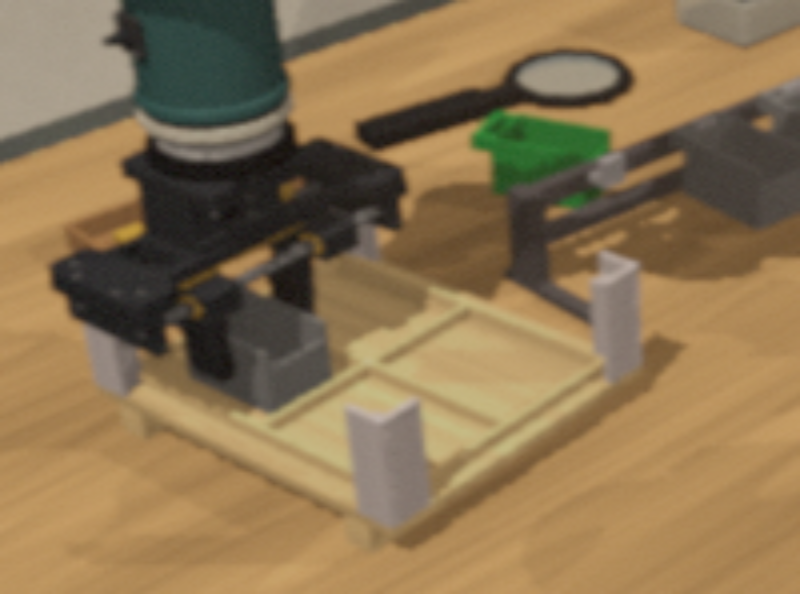

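The bin stands inside the bay (crop (265,350)), and contact came at the floor height expected (0.0485). I'll release it, go up, and move to the middle bin.

```bash
python3 -m inch '[[[0,0,-0.08,0,0,0],[0,0,0,0,0,0],[0,0,0,0,0,0]]]'|grep -E 'contact'
python3 -m inch '[[[0,0,0,0,0,0],[0,0,0,0,0,0],[0,0,0,0,0,0],[0,0,0,0,0,0],[0,0,-0.5,0,0,0],[0,0,-0.8,0,0,0],[0,0,-0.9,0,0,0],[0,0,-0.9,0,0,0],[0,0,-0.9,0,0,0],[0,0,-0.6,0,0,0],[0,0,0,0,0,0],[0,0,0,0,0,0]]]' 0.32 15 | grep -E 'pos|width'
python3 go.py 0.5085 0.039 0.18 -2.5
```

```text
contact_force: [-0.0, 0.8, 3.2]
ee_pos: [0.564, 0.3665, 0.1647]
gripper_width: 0.68
t 15.2 pos [0.564  0.3665 0.1647] th 6.98 tilt 0.19 F [ 0.2  0.2 -0.7] w 59.8 gf 0.0
turn z 1.9 then shift [-1.65 13.18 -0.61]
```

```bash
python3 -m inch '[[[0,0,-0.3,0,0,0.64],[0,0,0,0,0,0.63],[0,0,0,0,0,0.63],[-0.1,0.7,0,0,0,0],[-0.12,0.9,0,0,0,0],[-0.12,0.9,0,0,0,0],[-0.12,0.9,0,0,0,0],[-0.12,0.9,0,0,0,0],[-0.12,0.9,0,0,0,0],[-0.12,0.9,0,0,0,0],[-0.12,0.9,0,0,0,0],[-0.12,0.9,0,0,0,0]]]' >/dev/null
python3 -m inch '[[[-0.12,0.9,0,0,0,0],[-0.12,0.9,0,0,0,0],[-0.12,0.9,0,0,0,0],[-0.12,0.9,0,0,0,0],[-0.12,0.9,0,0,0,0],[-0.1,0.75,0,0,0,0],[0,0,0,0,0,0],[0,0,0,0,0,0],[0,0,0,0,0,0]]]' >/dev/null
python3 go.py 0.5085 0.039 0.0565 -2.5
python3 - <<'E'
from h import *
p=env.snapshot("side"); W=cloud(p); r=env.search_frame(p,"bin1")
for q in r[:5]: print(np.round(q["point"],3),q["score"])
E
```

```text
t 16.9 pos [0.5043 0.0399 0.1693] th -2.54 tilt 0.09 F [-1.1 -0.5 -0. ] w 59.7 gf 0.0
turn z -0.01 then shift [0.17 0.03 4.51]
[0.509 0.051 0.068] 0.91
[ 0.495 -0.031  0.075] 0.86
[ 0.388 -0.064  0.035] 0.76
[0.66  0.077 0.041] 0.75
[0.565 0.367 0.066] 0.71
```

```bash
python3 -m inch '[[[0.17,0.03,0.5,0,0,0],[0,0,0.7,0,0,0],[0,0,0.7,0,0,0],[0,0,0.6,0,0,0],[0,0,0.5,0,0,0],[0,0,0.5,0,0,0],[0,0,0.5,0,0,0],[0,0,0.5,0,0,0],[0,0,0,0,0,0],[0,0,0,0,0,0]]]' |grep -E 'pos|contact'
python3 -m inch '[[[0,0,0,0,0,0],[0,0,0,0,0,0],[0,0,0,0,0,0],[0,0,0,0,0,0],[0,0,0,0,0,0],[0,0,0,0,0,0],[0,0,0,0,0,0]]]' 0.7 15
python3 go.py 0.5085 0.039 0.0565 -2.5
```

```text
ee_pos: [0.508, 0.039, 0.0563]
contact_force: [-0.2, -0.4, 0.6]
time: 18.43
ee_pos: [0.5098, 0.0388, 0.0586]
tool_rot: [1.0, -0.022, 0.001, -0.0]
contact_force: [-0.1, 2.8, 3.9]
gripper_width: 0.499
grasp_force: 15.0
t 18.4 pos [0.5098 0.0388 0.0586] th -2.53 tilt 0.1 F [-0.1  2.8  3.9] w 43.9 gf 15.0
turn z -0.01 then shift [-0.05 -0.01  0.08]
```

```bash
python3 -m inch '[[[0,0,-0.3,0,0,0],[0,0,-0.3,0,0,0],[0,0,-0.4,0,0,0],[0,0,-0.7,0,0,0],[0,0,-0.8,0,0,0],[0,0,-0.8,0,0,0],[0,0,-0.8,0,0,0],[0,0,-0.8,0,0,0],[0,0,-0.4,0,0,0],[0,0,0,0,0,0],[0,0,0,0,0,0],[0,0,0,0,0,0]]]' |grep -E 'pos|contact|width'
python3 go.py 0.572 0.287 0.19 7
```

```text
ee_pos: [0.5078, 0.0384, 0.189]
contact_force: [-0.2, 0.3, -2.6]
gripper_width: 0.497
t 19.4 pos [0.5078 0.0384 0.189 ] th -2.52 tilt 0.15 F [-0.2  0.3 -2.6] w 43.7 gf 15.0
turn z -1.9 then shift [ 3.76 -9.56 -0.04]
```

```bash
python3 -m inch '[[[0,0,0,0,0,-0.63],[0,0,0,0,0,-0.64],[0,0,0,0,0,-0.63],[0.2,-0.5,0,0,0,0],[0.3,-0.7,0,0,0,0],[0.35,-0.9,0,0,0,0],[0.35,-0.9,0,0,0,0],[0.35,-0.9,0,0,0,0],[0.35,-0.9,0,0,0,0],[0.35,-0.9,0,0,0,0],[0.35,-0.9,0,0,0,0],[0.35,-0.9,0,0,0,0]]]' >/dev/null
python3 -m inch '[[[0.35,-0.9,0,0,0,0],[0.26,-0.6,0,0,0,0],[0.2,-0.46,0,0,0,0],[0,-0.1,0,0,0,0],[0,0,0,0,0,0],[0,0,0,0,0,0],[0,0,0,0,0,0]]]' >/dev/null
python3 go.py 0.573 0.287 0.048 7
```

```text
t 21.0 pos [0.573  0.286  0.1901] th 6.93 tilt 0.05 F [ 0.2 -0.1 -0.8] w 44.1 gf 15.0
turn z -0.01 then shift [ 0.01 -0.04  5.68]
```

```bash
python3 -m inch '[[[0,-0.04,0.6,0,0,0],[0,0,0.7,0,0,0],[0,0,0.7,0,0,0],[0,0,0.7,0,0,0],[0,0,0.7,0,0,0],[0,0,0.6,0,0,0],[0,0,0.6,0,0,0],[0,0,0.5,0,0,0],[0,0,0.2,0,0,0],[0,0,0.1,0,0,0],[0,0,0,0,0,0],[0,0,0,0,0,0]]]' >/dev/null
python3 go.py 0.573 0.287 0.049 7
python3 -m inch '[[[0,0,0.1,0,0,0],[0,0,0,0,0,0],[0,0,0,0,0,0]]]'|grep -E 'pos|contact'
for i in 1 2; do python3 -m inch '[[[0,0,0.06,0,0,0],[0,0,0,0,0,0],[0,0,0,0,0,0]]]'|grep -E 'pos|contact'; done
```

```text
t 22.0 pos [0.5738 0.2883 0.0561] th 6.97 tilt 0.08 F [ 1.2 -0.4 -1.4] w 44.0 gf 15.0
turn z -0.01 then shift [-0.04  0.05  0.29]
ee_pos: [0.5734, 0.2883, 0.0533]
contact_force: [-0.5, 0.4, -1.7]
ee_pos: [0.573, 0.2882, 0.0512]
contact_force: [-0.1, 0.3, -1.4]
ee_pos: [0.5733, 0.2883, 0.0499]
contact_force: [0.6, 0.0, -0.3]
```

```bash
for i in 1 2; do python3 -m inch '[[[0,0,0.06,0,0,0],[0,0,0,0,0,0],[0,0,0,0,0,0]]]'|grep -E 'pos|contact'; done
```

```text
ee_pos: [0.5728, 0.2883, 0.0492]
contact_force: [-3.5, -1.3, 6.3]
ee_pos: [0.5727, 0.2883, 0.0488]
contact_force: [-6.5, -1.7, 12.2]
```

```bash
python3 -m inch '[[[0,0,-0.08,0,0,0],[0,0,0,0,0,0],[0,0,0,0,0,0]]]'|grep -E 'contact'
python3 -m inch '[[[0,0,0,0,0,0],[0,0,0,0,0,0],[0,0,0,0,0,0],[0,0,0,0,0,0],[0,0,-0.5,0,0,0],[0,0,-0.8,0,0,0],[0,0,-0.9,0,0,0],[0,0,-0.9,0,0,0],[0,0,-0.9,0,0,0],[0,0,-0.9,0,0,0],[0,0,0,0,0,0],[0,0,0,0,0,0]]]' 0.32 15 | grep -E 'pos|width'
python3 go.py 0.505 -0.036 0.17 -2.5
```

```text
contact_force: [-0.9, -1.3, 1.5]
ee_pos: [0.5745, 0.2888, 0.174]
gripper_width: 0.681
t 24.5 pos [0.5745 0.2888 0.174 ] th 6.99 tilt 0.28 F [-0.5 -0.2 -0.4] w 59.9 gf 0.0
turn z 1.9 then shift [-2.21 13.1   0.16]
```

```bash
python3 -m inch '[[[0,0,0,0,0,0.64],[0,0,0,0,0,0.63],[0,0,0,0,0,0.63],[-0.1,0.7,0,0,0,0],[-0.15,0.9,0,0,0,0],[-0.15,0.9,0,0,0,0],[-0.15,0.9,0,0,0,0],[-0.15,0.9,0,0,0,0],[-0.15,0.9,0,0,0,0],[-0.15,0.9,0,0,0,0],[-0.15,0.9,0,0,0,0],[-0.15,0.9,0,0,0,0]]]' >/dev/null
python3 -m inch '[[[-0.15,0.9,0,0,0,0],[-0.15,0.9,0,0,0,0],[-0.15,0.9,0,0,0,0],[-0.15,0.9,0,0,0,0],[-0.15,0.9,0,0,0,0],[-0.1,0.7,0,0,0,0],[0,0,0,0,0,0],[0,0,0,0,0,0],[0,0,0,0,0,0]]]' >/dev/null
python3 go.py 0.505 -0.036 0.0565 -2.5
```

```text
t 26.3 pos [ 0.5043 -0.0365  0.1705] th -2.53 tilt 0.09 F [ 0.5 -0.2 -0.4] w 60.3 gf 0.0
turn z -0.01 then shift [ 0.03 -0.02  4.56]
```

```bash
python3 -m inch '[[[0.03,-0.02,0.5,0,0,0],[0,0,0.7,0,0,0],[0,0,0.7,0,0,0],[0,0,0.6,0,0,0],[0,0,0.56,0,0,0],[0,0,0.5,0,0,0],[0,0,0.5,0,0,0],[0,0,0.5,0,0,0],[0,0,0,0,0,0],[0,0,0,0,0,0]]]' |grep -E 'pos|contact'
python3 -m inch '[[[0,0,0,0,0,0],[0,0,0,0,0,0],[0,0,0,0,0,0],[0,0,0,0,0,0],[0,0,0,0,0,0],[0,0,0,0,0,0],[0,0,0,0,0,0]]]' 0.7 15
python3 go.py 0.505 -0.036 0.0565 -2.5
```

```text
ee_pos: [0.5046, -0.0352, 0.0558]
contact_force: [-0.4, 0.3, 0.0]
time: 27.68
ee_pos: [0.5066, -0.036, 0.0581]
tool_rot: [1.0, -0.022, 0.001, -0.0]
contact_force: [0.9, 2.1, 3.3]
gripper_width: 0.495
grasp_force: 15.0
t 27.7 pos [ 0.5066 -0.036   0.0581] th -2.53 tilt 0.1 F [0.9 2.1 3.3] w 43.6 gf 15.0
turn z -0.01 then shift [-0.06  0.    0.06]
```

```bash
python3 -m inch '[[[0,0,-0.3,0,0,0],[0,0,-0.3,0,0,0],[0,0,-0.4,0,0,0],[0,0,-0.7,0,0,0],[0,0,-0.8,0,0,0],[0,0,-0.8,0,0,0],[0,0,-0.8,0,0,0],[0,0,-0.8,0,0,0],[0,0,-0.4,0,0,0],[0,0,0,0,0,0],[0,0,0,0,0,0],[0,0,0,0,0,0]]]' |grep -E 'pos|contact|width'
python3 go.py 0.477 0.276 0.19 7
```

```text
ee_pos: [0.5046, -0.0361, 0.1885]
contact_force: [0.3, -0.3, -1.7]
gripper_width: 0.496
t 28.7 pos [ 0.5046 -0.0361  0.1885] th -2.52 tilt 0.14 F [ 0.3 -0.3 -1.7] w 43.7 gf 15.0
turn z -1.9 then shift [  0.42 -12.53  -0.06]
```

```bash
python3 -m inch '[[[0,0,0,0,0,-0.63],[0,0,0,0,0,-0.64],[0,0,0,0,0,-0.63],[0.03,-0.5,0,0,0,0],[0.03,-0.7,0,0,0,0],[0.03,-0.9,0,0,0,0],[0.03,-0.9,0,0,0,0],[0.03,-0.9,0,0,0,0],[0.03,-0.9,0,0,0,0],[0.03,-0.9,0,0,0,0],[0.03,-0.9,0,0,0,0],[0.03,-0.9,0,0,0,0]]]' >/dev/null
python3 -m inch '[[[0.03,-0.9,0,0,0,0],[0.03,-0.9,0,0,0,0],[0.03,-0.9,0,0,0,0],[0.03,-0.9,0,0,0,0],[0.03,-0.7,0,0,0,0],[0,-0.5,0,0,0,0],[0,-0.23,0,0,0,0],[0,0,0,0,0,0],[0,0,0,0,0,0],[0,0,0,0,0,0]]]' >/dev/null
python3 go.py 0.477 0.276 0.048 7
```

```text
t 30.5 pos [0.478  0.2752 0.1895] th 6.94 tilt 0.05 F [-0.3  0.6 -1.9] w 44.0 gf 15.0
turn z -0.01 then shift [-0.04 -0.04  5.66]
```

```bash
python3 -m inch '[[[-0.04,-0.03,0.6,0,0,0],[0,0,0.7,0,0,0],[0,0,0.7,0,0,0],[0,0,0.7,0,0,0],[0,0,0.7,0,0,0],[0,0,0.6,0,0,0],[0,0,0.6,0,0,0],[0,0,0.5,0,0,0],[0,0,0.2,0,0,0],[0,0,0.2,0,0,0],[0,0,0,0,0,0],[0,0,0,0,0,0]]]' >/dev/null
python3 go.py 0.477 0.276 0.049 7
python3 -m inch '[[[0,0,0.08,0,0,0],[0,0,0,0,0,0],[0,0,0,0,0,0]]]'|grep -E 'pos|contact'
for i in 1 2; do python3 -m inch '[[[0,0,0.06,0,0,0],[0,0,0,0,0,0],[0,0,0,0,0,0]]]'|grep -E 'pos|contact'; done
```

```text
t 31.5 pos [0.4775 0.2767 0.0527] th 6.97 tilt 0.03 F [ 0.2  0.9 -0.9] w 44.1 gf 15.0
turn z -0.01 then shift [-0.02  0.02  0.15]
ee_pos: [0.4774, 0.2769, 0.0508]
contact_force: [-0.4, 0.2, -1.0]
ee_pos: [0.4774, 0.277, 0.0493]
contact_force: [-1.1, -0.1, 2.2]
ee_pos: [0.477, 0.2769, 0.0484]
contact_force: [-3.7, -0.6, 7.7]
```

```bash
python3 -m inch '[[[0,0,-0.06,0,0,0],[0,0,0,0,0,0],[0,0,0,0,0,0]]]'|grep -E 'contact'
python3 -m inch '[[[0,0,0,0,0,0],[0,0,0,0,0,0],[0,0,0,0,0,0],[0,0,0,0,0,0],[0,0,-0.5,0,0,0],[0,0,-0.8,0,0,0],[0,0,-0.9,0,0,0],[0,0,-0.9,0,0,0],[0,0,-0.9,0,0,0],[0,0,-0.9,0,0,0],[0,0,0,0,0,0],[0,0,0,0,0,0]]]' 0.32 15 | grep -E 'pos|width'
python3 go.py 0.495 -0.05 0.2 7
```

```text
contact_force: [-0.2, -0.1, -0.6]
ee_pos: [0.4784, 0.2773, 0.1739]
gripper_width: 0.681
t 33.5 pos [0.4784 0.2773 0.1739] th 6.98 tilt 0.28 F [-0.  -0.4 -0.1] w 59.9 gf 0.0
turn z -0.0 then shift [-0.94 13.08 -1.04]
```

```bash
python3 -m inch '[[[0,0.5,-0.5,0,0,0],[0,0.8,-0.5,0,0,0],[0,0.9,0,0,0,0],[0,1,0,0,0,0],[0,1,0,0,0,0],[0,1,0,0,0,0],[0,1,0,0,0,0],[0,1,0,0,0,0],[0,1,0,0,0,0],[0,1,0,0,0,0],[0,1,0,0,0,0],[0,1,0,0,0,0]]]' >/dev/null
python3 -m inch '[[[0,0.8,0,0,0,-0.5],[0,0.6,0,0,0,-1],[0,0.4,0,0,0,-1],[0,0,0,0,0,-1],[0,0,0,0,0,-1],[0,0,0,0,0,-1],[0,0,0,0,0,-1],[0,0,0,0,0,-1],[0,0,0,0,0,-1],[0,0,0,0,0,-1],[0,0,0,0,0,-1],[0,0,0,0,0,-1]]]' >/dev/null
python3 -m inch '[[[0,0,0,0,0,-1],[0,0,0,0,0,-1],[0,0,0,0,0,-1],[0,0,0,0,0,-0.5],[0,0,0,0,0,0],[0,0,0,0,0,0]]]' >/dev/null
cat > cov.py <<'E'
from h import *
import sys
p=env.snapshot("top"); W=cloud(p); im=p["color"]; hsv=cv2.cvtColor(im,cv2.COLOR_BGR2HSV); x,y,z=W[...,0],W[...,1],W[...,2]
m=(y<-.18)&(y>-.5)&(x>.3)&(x<.68)&(z<.015)&(hsv[...,1]<70)&(hsv[...,2]>90)
m=cv2.morphologyEx(m.astype(np.uint8),cv2.MORPH_OPEN,np.ones((5,5)))>0
print("plate",cv2.minAreaRect((W[m][:,:2]*1000).astype(np.float32)))
h=(y<-.18)&(y>-.45)&(x>.35)&(x<.65)&(z>.02)&(z<.04)&(hsv[...,2]<80)
print("handle",cv2.minAreaRect((W[h][:,:2]*1000).astype(np.float32)),h.sum(),np.median(z[h]))
f=(y>.17)&(y<.46)&(x>.38)&(x<.67)
for r in env.search_frame(p,"bin1")[:7]: print(np.round(r["point"],3),round(r["score"],2))
cv2.imwrite(sys.argv[1],im)
E
python3 cov.py pics/t6.png; python3 go.py 0.514 -0.3125 0.2 82
```

```text
plate ((515.4030151367188, -314.554931640625), (180.06927490234375, 208.40333557128906), 82.15573120117188)
handle ((514.375, -312.5263671875), (70.23138427734375, 11.901470184326172), 82.30008697509766) 200 0.031499698409601096
[ 0.393  0.07  -0.   ] 0.9
[0.663 0.071 0.009] 0.9
[0.477 0.281 0.049] 0.84
[0.566 0.375 0.053] 0.77
[0.579 0.288 0.054] 0.67
[0.556 0.119 0.056] 0.63
t 36.1 pos [ 0.5179 -0.0459  0.1958] th 81.91 tilt 0.07 F [-0.8  0.7  0.5] w 60.0 gf 0.0
turn z -0.02 then shift [-10.58   1.33  -0.17]
```

View pics/t6.png

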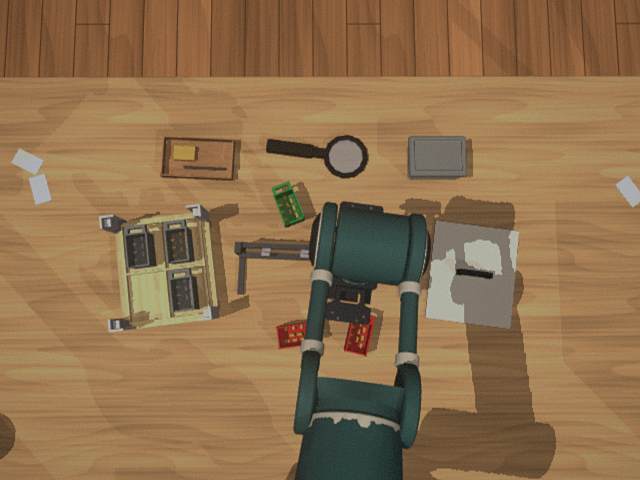

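All three bins stand in their bays, at (139,246), (178,242) and (184,292). The cover is still at (473,275) with its handle clear. I'll approach the handle.

```bash
python3 -m inch '[[[-0.5,0.1,0,0,0,0],[-0.8,0.1,0,0,0,0],[-1,0.12,0,0,0,0],[-1,0.12,0,0,0,0],[-1,0.12,0,0,0,0],[-1,0.12,0,0,0,0],[-1,0.12,0,0,0,0],[-1,0.12,0,0,0,0],[-1,0.12,0,0,0,0],[-0.9,0.1,0,0,0,0],[-0.8,0.1,0,0,0,0],[-0.5,0.1,0,0,0,0]]]' 0.55 30 >/dev/null
python3 -m inch '[[[0,0,0.6,0,0,0],[0,0,0.8,0,0,0],[0,0,0.8,0,0,0],[0,0,0.8,0,0,0],[0,0,0.6,0,0,0],[0,0,0,0,0,0],[0,0,0,0,0,0],[0,0,0,0,0,0]]]' >/dev/null
python3 go.py 0.5144 -0.3125 0.004 82.2; python3 cov.py pics/x.png | head -2
```

```text
t 37.8 pos [ 0.5156 -0.3107  0.1072] th 81.98 tilt 0.07 F [0.7 0.1 0.3] w 39.7 gf 0.0
turn z -0.04 then shift [-0.08 -0.04  4.13]
plate ((516.5269165039062, -307.06793212890625), (165.30728149414062, 208.06951904296875), 82.3558349609375)
handle ((514.8026123046875, -309.64019775390625), (63.51419448852539, 11.807872772216797), 82.31832885742188) 146 0.031822539105541336
```

```bash
python3 -m inch '[[[-0.08,-0.04,0.5,0,0,-0.04],[0,0,0.6,0,0,0],[0,0,0.6,0,0,0],[0,0,0.6,0,0,0],[0,0,0.5,0,0,0],[0,0,0.4,0,0,0],[0,0,0.3,0,0,0],[0,0,0.2,0,0,0],[0,0,0.2,0,0,0],[0,0,0,0,0,0],[0,0,0,0,0,0]]]' |grep -E 'pos|contact'
python3 go.py 0.5144 -0.3125 0.004 82.2
```

```text
ee_pos: [0.514, -0.3122, 0.0089]
contact_force: [0.1, -0.0, 0.4]
t 38.8 pos [ 0.514  -0.3122  0.0089] th 82.18 tilt 0.01 F [ 0.1 -0.   0.4] w 39.7 gf 0.0
turn z -0.0 then shift [-0.01  0.02  0.2 ]
```

```bash
python3 -m inch '[[[0,0,0.12,0,0,0],[0,0,0.1,0,0,0],[0,0,0,0,0,0],[0,0,0,0,0,0]]]' |grep -E 'pos|contact'
python3 -m inch '[[[0,0,0,0,0,0],[0,0,0,0,0,0],[0,0,0,0,0,0],[0,0,0,0,0,0],[0,0,0,0,0,0],[0,0,0,0,0,0],[0,0,0,0,0,0]]]' 1 40
python3 go.py 0.5144 -0.3125 0.004 82.2
```

```text
ee_pos: [0.5138, -0.312, 0.0033]
contact_force: [-0.1, 0.2, -0.3]
time: 39.72
ee_pos: [0.514, -0.3121, 0.0034]
tool_rot: [0.754, 0.657, 0.0, 0.0]
contact_force: [1.1, -0.7, -0.4]
gripper_width: 0.126
grasp_force: 40.0
t 39.7 pos [ 0.514  -0.3121  0.0034] th 82.18 tilt 0.02 F [ 1.1 -0.7 -0.4] w 11.1 gf 40.0
turn z -0.0 then shift [-0.01  0.02 -0.02]
```

```bash
python3 -m inch '[[[0,0,-0.2,0,0,0],[0,0,-0.3,0,0,0],[0,0,-0.5,0,0,0],[0,0,-0.7,0,0,0],[0,0,-0.8,0,0,0],[0,0,-0.9,0,0,0],[0,0,-0.9,0,0,0],[0,0,-0.9,0,0,0],[0,0,-0.9,0,0,0],[0,0,-0.9,0,0,0],[0,0,-0.5,0,0,0],[0,0,0,0,0,0]]]'
python3 - <<'E'
from h import *
for n in("top","side"):
    W=cloud(env.snapshot(n)); x,y,z=W[...,0],W[...,1],W[...,2]
    for zl in(.09,.104):
        m=(z>zl)&(z<.116)&(y>.17)&(y<.46)&(x>.38)&(x<.67); print(n,zl,cv2.minAreaRect((W[m][:,:2]*1000).astype(np.float32)),m.sum())
E
python3 go.py 0.5245 0.3215 0.19 97
```

```text
time: 40.72
ee_pos: [0.5158, -0.3134, 0.1957]
tool_rot: [0.754, 0.657, 0.001, 0.004]
contact_force: [0.6, -0.8, -2.2]
gripper_width: 0.131
grasp_force: 40.0
top 0.09 ((524.410888671875, 321.4152526855469), (222.22755432128906, 195.5662384033203), 6.968894004821777) 594
top 0.104 ((524.4622802734375, 321.4400329589844), (222.2181396484375, 195.42156982421875), 6.999807357788086) 263
side 0.09 ((523.3860473632812, 320.3265075683594), (227.22799682617188, 197.8340301513672), 6.9597015380859375) 642
side 0.104 ((523.9528198242188, 320.224609375), (226.12747192382812, 197.49440002441406), 6.959702491760254) 253
t 40.8 pos [ 0.5138 -0.312   0.1911] th 82.19 tilt 0.05 F [-0.5  1.  -2.3] w 11.6 gf 40.0
turn z -2.96 then shift [25.1   3.51  0.04]
```

```bash
python3 -m inch '[[[0,0,0,0,0,-0.5],[0,0,0,0,0,-0.7],[0,0,0,0,0,-0.7],[0,0,0,0,0,-0.6],[0,0,0,0,0,-0.46],[0.3,0.04,0,0,0,0],[0.5,0.07,0,0,0,0],[0.7,0.1,0,0,0,0],[0.8,0.11,0,0,0,0],[0.8,0.11,0,0,0,0],[0.8,0.11,0,0,0,0],[0.8,0.11,0,0,0,0]]]' >/dev/null
python3 -m inch '[[[0.8,0.11,0,0,0,0],[0.8,0.11,0,0,0,0],[0.8,0.11,0,0,0,0],[0.8,0.11,0,0,0,0],[0.8,0.11,0,0,0,0],[0.8,0.11,0,0,0,0],[0.8,0.11,0,0,0,0],[0.8,0.11,0,0,0,0],[0.8,0.11,0,0,0,0],[0.8,0.11,0,0,0,0],[0.8,0.11,0,0,0,0],[0.8,0.11,0,0,0,0]]]' >/dev/null
python3 -m inch '[[[0.8,0.11,0,0,0,0],[0.8,0.11,0,0,0,0],[0.8,0.11,0,0,0,0],[0.8,0.11,0,0,0,0],[0.8,0.11,0,0,0,0],[0.8,0.11,0,0,0,0],[0.8,0.11,0,0,0,0],[0.8,0.11,0,0,0,0],[0.6,0.11,0,0,0,0],[0.3,0.05,0,0,0,0],[0,0,0,0,0,0],[0,0,0,0,0,0]]]'
python3 go.py 0.5244 0.3213 0.19 97
```

```text
time: 43.82
ee_pos: [0.5223, 0.233, 0.1903]
tool_rot: [0.662, 0.749, -0.001, -0.0]
contact_force: [-0.0, 0.0, -1.9]
gripper_width: 0.129
grasp_force: 40.0
t 43.8 pos [0.5223 0.233  0.1903] th 97.03 tilt 0.07 F [-0.   0.  -1.9] w 11.4 gf 40.0
turn z 0.01 then shift [3.49 0.51 0.01]
```

```bash
python3 -m inch '[[[0.4,0.06,0,0,0,0],[0.7,0.1,0,0,0,0],[0.8,0.12,0,0,0,0],[0.8,0.12,0,0,0,0],[0.5,0.07,0,0,0,0],[0.29,0.04,0,0,0,0],[0,0,0,0,0,0],[0,0,0,0,0,0],[0,0,0,0,0,0],[0,0,0,0,0,0]]]' >/dev/null
python3 go.py 0.5244 0.3213 0.125 97
```

```text
t 44.6 pos [0.5249 0.3203 0.1907] th 96.93 tilt 0.03 F [ 0.8  0.  -2.3] w 11.4 gf 40.0
turn z -0.01 then shift [ 0.04 -0.01  2.63]
```

```bash
python3 -m inch '[[[0.04,-0.01,0.5,0,0,0],[0,0,0.6,0,0,0],[0,0,0.6,0,0,0],[0,0,0.6,0,0,0],[0,0,0.4,0,0,0],[0,0,0,0,0,0],[0,0,0,0,0,0],[0,0,0,0,0,0]]]' >/dev/null
python3 go.py 0.5244 0.3213 0.1014 97
python3 - <<'E'
from h import *
for n in("top","side"):
    p=env.snapshot(n); W=cloud(p); x,y,z=W[...,0],W[...,1],W[...,2]; hsv=cv2.cvtColor(p["color"],cv2.COLOR_BGR2HSV)
    m=(z>.115)&(z<.134)&(y>.17)&(y<.46)&(x>.38)&(x<.67)&(hsv[...,1]<70)&(hsv[...,2]>60)
    m=cv2.morphologyEx(m.astype(np.uint8),cv2.MORPH_OPEN,np.ones((3,3)))>0
    P=W[m]; print(n,cv2.minAreaRect((P[:,:2]*1000).astype(np.float32)),m.sum(),np.percentile(P[:,2],[5,50,95]))
    A=np.c_[P[:,:2]-P[:,:2].mean(0),np.ones(len(P))]; print(" slope deg",np.degrees(np.linalg.lstsq(A,P[:,2],rcond=None)[0][:2]))
    cv2.imwrite(f"pics/{n}7.png",cv2.resize(p["color"][180:380,80:330],None,fx=3,fy=3))
E
```

```text
t 45.3 pos [0.5251 0.3223 0.1238] th 96.97 tilt 0.06 F [-0.7  0.3 -2.7] w 11.5 gf 40.0
turn z -0.01 then shift [-0.04 -0.03  0.9 ]
top ((524.6027221679688, 320.7633361816406), (205.80545043945312, 179.4141082763672), 7.084650039672852) 5274 [0.12300091 0.12623781 0.1293719 ]
 slope deg [-0.05177789  0.06413442]
side ((522.771240234375, 320.27447509765625), (207.51475524902344, 181.77734375), 6.779049396514893) 4026 [0.12415417 0.12663246 0.12866855]
 slope deg [ 0.14070762 -0.05460027]
```

View pics/side7.png

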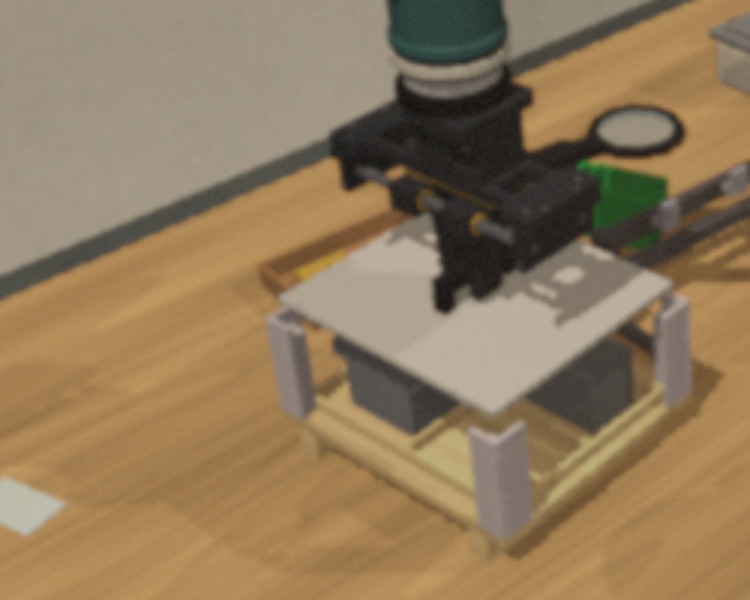

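The cover is level and its corners sit above the four lugs. By the same camera it is 0.6 mm off centre and 0.1° off in yaw, within the 4 mm of play. I'll lower it.

```bash
python3 -m inch '[[[0,-0.01,0.2,0,0,0],[0,0,0.2,0,0,0],[0,0,0.2,0,0,0],[0,0,0.15,0,0,0],[0,0,0,0,0,0],[0,0,0,0,0,0]]]'|grep -E 'pos|contact'
for i in 1 2; do python3 -m inch '[[[0,0,0.07,0,0,0],[0,0,0,0,0,0],[0,0,0,0,0,0]]]'|grep -E 'pos|contact'; done
```

```text
ee_pos: [0.5238, 0.3219, 0.1038]
contact_force: [0.0, -1.1, -2.8]
ee_pos: [0.5244, 0.3222, 0.1028]
contact_force: [-0.7, -0.5, -3.3]
ee_pos: [0.5247, 0.3224, 0.1014]
contact_force: [0.9, 0.2, -1.7]
```

```bash
for i in 1 2; do python3 -m inch '[[[0,0,0.06,0,0,0],[0,0,0,0,0,0],[0,0,0,0,0,0]]]'|grep -E 'pos|contact'; done
```

```text
ee_pos: [0.5247, 0.3224, 0.1013]
contact_force: [-2.6, -0.5, 6.7]
ee_pos: [0.5247, 0.3224, 0.1013]
contact_force: [-6.6, -3.8, 13.7]
```

```bash
python3 -m inch '[[[0,0,-0.1,0,0,0],[0,0,0,0,0,0],[0,0,0,0,0,0]]]'|grep -E 'pos|contact'
python3 -m inch '[[[0,0,0,0,0,0],[0,0,0,0,0,0],[0,0,0,0,0,0],[0,0,0,0,0,0],[0,0,-0.3,0,0,0],[0,0,-0.6,0,0,0],[0,0,-0.6,0,0,0],[0,0,-0.5,0,0,0],[0,0,0,0,0,0],[0,0,0,0,0,0]]]' 0.55 20 |grep -E 'pos|width'
python3 -m inch '[[[0,0,0,0,0,0],[0,0,0,0,0,0],[0,0,0,0,0,0],[0,0,0,0,0,0],[0,0,0,0,0,0],[0,0,0,0,0,0],[0,0,0,0,0,0],[0,0,0,0,0,0]]]' 1 20 |grep -E 'pos|width|contact'
python3 go.py 0.5246 0.3222 0.126 97
```

```text
ee_pos: [0.5247, 0.3224, 0.1014]
contact_force: [-1.8, -1.1, 4.7]
ee_pos: [0.5251, 0.3226, 0.1518]
gripper_width: 0.451
ee_pos: [0.5243, 0.3222, 0.1504]
contact_force: [-0.5, -0.2, -0.4]
gripper_width: -0.001
t 48.7 pos [0.5243 0.3222 0.1504] th 96.98 tilt 0.0 F [-0.5 -0.2 -0.4] w -0.1 gf 0.0
turn z -0.0 then shift [-0.    0.01  0.98]
```

```bash
python3 -m inch '[[[0,0,0.3,0,0,0],[0,0,0.3,0,0,0],[0,0,0.3,0,0,0],[0,0,0,0,0,0],[0,0,0,0,0,0],[0,0,0,0,0,0]]]'|grep -E 'pos|contact'
for i in 1 2 3; do python3 -m inch '[[[0,0,0.06,0,0,0],[0,0,0,0,0,0],[0,0,0,0,0,0]]]'|grep -E 'pos|contact'; done
```

```text
ee_pos: [0.5239, 0.322, 0.1275]
contact_force: [0.3, 0.7, 0.1]
ee_pos: [0.5242, 0.3221, 0.1264]
contact_force: [-0.5, 0.1, 0.4]
ee_pos: [0.5245, 0.3223, 0.1257]
contact_force: [-0.8, -1.2, 3.8]
ee_pos: [0.5246, 0.3223, 0.1257]
contact_force: [-3.6, -2.0, 11.0]
```

Contact is on the handle top at the expected height. I'll add a bit more force, hold about a second, then retreat.

```bash
python3 -m inch '[[[0,0,0.04,0,0,0],[0,0,0,0,0,0],[0,0,0,0,0,0],[0,0,0,0,0,0],[0,0,0,0,0,0],[0,0,0,0,0,0],[0,0,0,0,0,0],[0,0,0,0,0,0],[0,0,0,0,0,0],[0,0,0,0,0,0],[0,0,0,0,0,0],[0,0,0,0,0,0]]]'|grep -E 'pos|contact'
python3 -m inch '[[[0,0,-0.2,0,0,0],[0,0,-0.6,0,0,0],[0,0,-0.8,0,0,0],[0,0,-0.8,0,0,0],[-0.6,0,-0.5,0,0,0],[-0.9,0,0,0,0,0],[-0.9,0,0,0,0,0],[-0.9,0,0,0,0,0],[-0.9,0,0,0,0,0],[-0.9,0,0,0,0,0],[-0.9,0,0,0,0,0],[-0.9,0,0,0,0,0]]]' >/dev/null
python3 -m inch '[[[-0.9,0,0,0,0,0],[-0.9,0,0,0,0,0],[-0.9,0,0,0,0,0],[-0.9,0,0,0,0,0],[-0.5,0,0,0,0,0],[0,0,0,0,0,0],[0,0,0,0,0,0],[0,0,0,0,0,0]]]' |grep -E 'pos|contact'
python3 - <<'E'
from h import *
for n in("top","side"):
    p=env.snapshot(n); W=cloud(p); x,y,z=W[...,0],W[...,1],W[...,2]; hsv=cv2.cvtColor(p["color"],cv2.COLOR_BGR2HSV)
    m=(z>.099)&(z<.108)&(y>.2)&(y<.45)&(x>.4)&(x<.65)&(hsv[...,1]<70)&(hsv[...,2]>60)
    m=cv2.morphologyEx(m.astype(np.uint8),cv2.MORPH_OPEN,np.ones((5,5)))>0
    P=W[m]; print(n,cv2.minAreaRect((P[:,:2]*1000).astype(np.float32)),m.sum(),np.percentile(P[:,2],[5,50,95]))
    A=np.c_[P[:,:2]-P[:,:2].mean(0),np.ones(len(P))]; print(" slope deg",np.degrees(np.linalg.lstsq(A,P[:,2],rcond=None)[0][:2]))
    cv2.imwrite(f"pics/{n}8.png",cv2.resize(p["color"][180:380,80:330],None,fx=3,fy=3))
E
```

```text
ee_pos: [0.5246, 0.3223, 0.1256]
contact_force: [-6.2, -4.1, 16.2]
ee_pos: [0.5575, 0.0497, 0.1948]
contact_force: [-0.4, 0.1, 0.4]
top ((524.4849853515625, 320.57568359375), (206.4717559814453, 178.70257568359375), 7.073669910430908) 8859 [0.10053808 0.10376299 0.10680041]
 slope deg [-0.06968636  0.00621383]
side ((526.7018432617188, 318.2428283691406), (216.1168670654297, 187.68321228027344), 7.127395153045654) 4717 [0.10143663 0.1037517  0.10586467]
 slope deg [-0.02912495 -0.04556287]
```

View pics/side8.png

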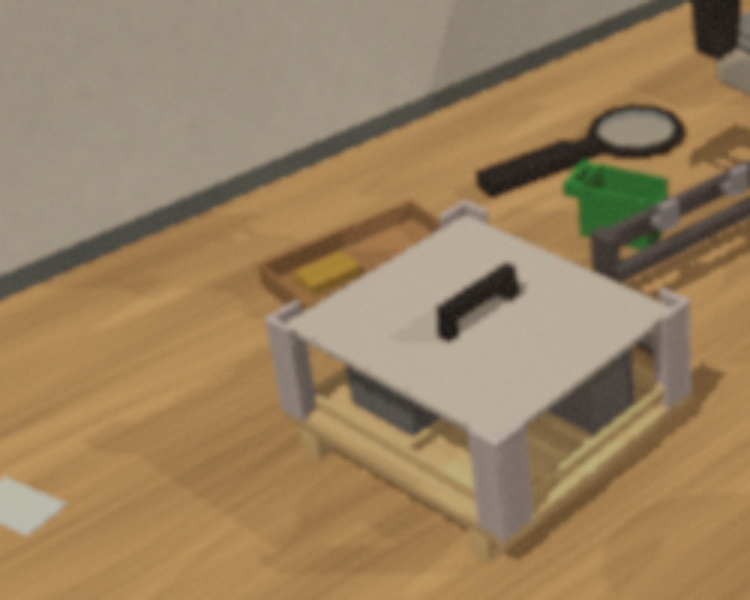

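The cover sits inside all four lugs, level, with its top at z 0.104 as it should be. The bins stand beneath it, and the robot is clear.

```bash
python3 -c "
from plant import env
print(env.finish_job())"
```

```text
the job is handed in; nothing more can be done
None
```

I handed the job in at about 52 s: all three grey bins stand in their own bays, and the cover was pressed to about 16 N and sits level inside the lugs; the first grip closed on a bin's rim (reported tool height was about 30 mm low), so I re-gripped it lower, with no sign of a spill.

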